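Tighten the loose cooling-water joint beside the press

ROBOT

A 6-joint arm with a two-finger parallel gripper is mounted at the origin on the work surface. World frame = base frame: x ahead of the robot, y to its left, z up, the work surface at z = 0. Lengths are in m, angles in rad, forces in N, time in s.
With the tool pointing down it reaches from about 0.275 to 0.875 m from the base axis. Payload 12.5 kg.
Tool frame: the origin (TCP) lies on the centre line of the jaws, within the pads' length; the fingertips stand r.finger_overhang ahead of it and the grasp point (between the pads) lies 3 mm ahead of it (r.finger_overhang is the distance from the TCP to the fingertips, in m); z points along the fingers, y is the direction in which the jaws open and shut (so a half turn about z gives the same grasp; the last joint's range is limited). The gripper opens to 85 mm and grips with 20 to 120 N. Pads are 22 mm wide; open, the fingers measure 114 mm over their backs; the gripper's body (76 mm by 85 mm) begins 54 mm behind the grasp point. The pads swing forward as they close: fully open they stand 13 mm farther back than shut.
Start: joints at [-1.279, 0.351, 1.652, -0, 1.139, -0.085], TCP at [0.202, -0.511, 0.253] pointing down, gripper open.
Joint ranges: [-2.75, 2.75], [-0.79, 2.1], [0.01, 2.65], [-1.57, 4.71], [0.07, 3.14], [-2.87, 2.87]. Speed limits (rad/s): [2.22, 2.22, 2.79, 3.14, 3.14, 3.14].

INTERFACE

Orientations are given as a unit quaternion [x, y, z, w].
In Python, from cell import r, optics gives the robot as it stands. The module is installed in compiled form; this text tells all that it offers. Calls block until the motion is done:
- r.move_to(position, orientation): joint-space move of the TCP to a pose.
- r.move_linear(position, rot=None, vel=0.15): straight line of the TCP; rot=None keeps the orientation; vel is the mean speed in m/s.
- r.set_joints(angles): joint-space move.
- r.set_gripper(opening, squeeze=None): opening from 0.0 (shut) to 1.0 (fully open); squeeze is the grip in N (None keeps the last); returns when the fingers have stopped.
- r.sleep(seconds).
- r.inverse_kinematics(position, orientation): joint angles nearest the present ones, or None.
- optics.get_image(name): name is "scene" or "top"; returns a dict with "pixels" (400x640x3 uint8, red, green, blue), "depth" (400x640 float32, m along the optical axis (not along the pixel's ray), 0 where there is no reading), "fx", "fy", "cx", "cy" (pixels), "camera_from_world" (4x4, takes a point from world to camera coordinates). Camera axes: x right, y down, z forward; pixel columns grow to the right and rows downward; lengths in m; the calibration is good to about 2 mm. A picture is of the moment at which its call begins.
A pose or a line that the arm cannot do raises r.PlanningError and nothing moves.
- r.hand_in(): hands the job in, once; it reports no verdict.
Readings, each from a call of its own:
- r.current_t(): time.
- r.current_q(): joint angles.
- r.current_qvel(): joint speeds.
- r.current_effort(): joint torques, N m.
- r.current_tool_pos(): TCP position.
- r.current_ee_rot(): TCP orientation.
- r.current_contact_force(): force on the tool from outside, world axes, zero at the start.
- r.current_torque(): the same for the moment, N m.
- r.current_opening(): opening from 0.0 (shut) to 1.0 (fully open).
Only numpy, scipy, OpenCV 4.12 (cv2) and the standard library are available. Lean on these libraries where they do the work, as an engineer would, in place of code of your own. Each camera call takes 0.05 s, during which the arm holds its last target.

TASK

Three cooling-water joints stand on the bench; the one with a plain six-sided brass coupling nut on top and a spanner round the lock nut at its foot is loose. Turn that coupling nut clockwise (seen from above) with the fingers until it stops, and only then swing its spanner clockwise until the lock nut underneath stops too. Let go and leave the spanner lying flat on its nut.

Things in the scene. Friction and masses are not known exactly. Their poses are not given: they have to be found in the camera images.
- hex_joint: The loose joint, fixed to the bench: grey round foot 180 mm across, 24 mm thick, with an upright pipe 26 mm across, top at 106 mm. Origin: on the bench at the pipe axis, z up. Round the pipe: brass coupling nut at 74 to 102 mm height, lock nut at 24 to 42 mm. Bystanders: a like joint with a round ribbed nut and its own spanner, a stub with a small hexagon cap and no spanner; all three swap places.
- coupling_nut (a joint): Angle (rad) of the upper six-sided brass nut: 36 mm across flats, 28 mm tall, clear all round. Grows clockwise seen from above, starts at 0 to 0.3, firm stop at 1.1, where a black mark on its rim meets the line on the pipe's top. Keeps its height; turning takes 0.15 N m. Its flats face the foot's x axis turned clockwise by this angle, and every 60 degrees from there.
- lock_nut (a joint): Angle (rad) of the dark steel six-sided lock nut (40 mm across flats) inside the spanner's ring. Grows clockwise seen from above, starts at 0 to 0.06, firm stop at 0.65. Turning takes 0.4 N m (3 N at the handle).
- spanner: Loose steel ring spanner, 0.35 kg, 12 mm thick, flat on the foot (underside at 24 mm). Origin: underside of the ring's centre, +x along the handle, a bar 18 mm wide from 27 to 183 mm out, free of the foot beyond 90 mm: take it at 130 mm. Starts pointing about at the robot. Ring 61 mm across with 0.3 rad of play in all on the nut: swing it 0.55 to 0.9 rad clockwise to bring the nut to its stop.
Mind the look-alikes: they are no part of the job. What is shaped like the hex_joint but blue is not meant.

How it is judged:
By the outcome, as a careful person would: the job done as asked, in the order asked, and still so for the second after the job is handed in, with the robot touching nothing.
It also fails if it takes over 51 s, if anything falls off the work surface, if the arm or the gripper's body presses on something with over 40 N, if the wrist force passes 120 N, or if a joint passes its speed limit or range.

## Working session

There is one attempt and no reset: what is moved stays moved. The work goes in short steps, each a Python script; the robot and the scene stay as the last script left them, time stands still between calls to the robot, and variables do not carry over. Pictures are saved under pics/ and viewed, and the job is handed in when it is done.

```bash
mkdir -p pics
cat > h.py <<'E'
import numpy as np, cv2
from cell import r, optics
from scipy.spatial.transform import Rotation as R
def grab(n):
    return optics.get_image(n)
def save(im,name,box=None,s=1):
    p=im["pixels"][:,:,::-1]
    if box: x0,y0,x1,y1=box; p=p[y0:y1,x0:x1]
    p=cv2.resize(p,None,fx=s,fy=s,interpolation=cv2.INTER_CUBIC); cv2.imwrite("pics/"+name,p)
def world(im,u,v,z=None):
    T=np.linalg.inv(im["camera_from_world"])
    d=np.array([(u-im["cx"])/im["fx"],(v-im["cy"])/im["fy"],1.])
    if z is None: return T[:3,:3]@(d*im["depth"][int(round(v)),int(round(u))])+T[:3,3]
    w=T[:3,:3]@d; return T[:3,3]+w*(z-T[2,3])/w[2]
def pix(im,p):
    c=im["camera_from_world"]@np.append(p,1); return im["fx"]*c[0]/c[2]+im["cx"],im["fy"]*c[1]/c[2]+im["cy"]
E
python3 - <<'E'
from h import *
import pickle
for n in ("top","scene"):
    im=grab(n); pickle.dump(im,open(n+"0.pkl","wb")); save(im,n+"0.png"); print(n,np.linalg.inv(im["camera_from_world"]).round(3).tolist(),im["fx"])
print(r.finger_overhang,r.current_t(),r.current_tool_pos(),r.current_ee_rot())
E
```

```text
top [[0.022, -0.988, 0.153, 0.262], [-0.999, -0.026, -0.023, 0.096], [0.027, -0.152, -0.988, 1.161], [0.0, 0.0, 0.0, 1.0]] 483.09852733470075
scene [[0.803, 0.484, -0.348, 0.812], [0.596, -0.635, 0.492, -0.477], [0.017, -0.602, -0.798, 0.933], [0.0, 0.0, 0.0, 1.0]] 377.1672781721907
0.022 0.1 [ 0.20232202 -0.5111486   0.25281913] [ 9.82306906e-01  1.87277548e-01 -5.41010353e-05 -5.08724961e-04]
```

View pics/top0.png

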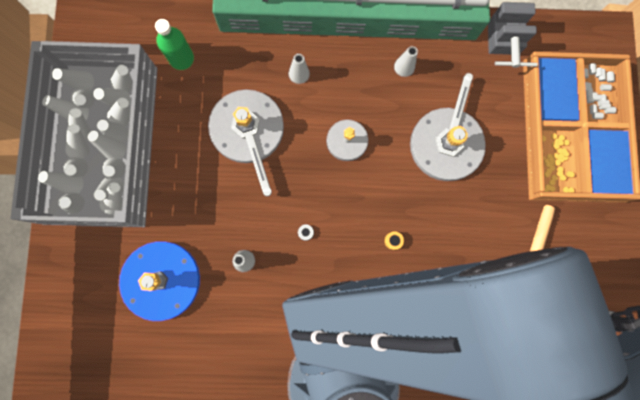

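View pics/scene0.png

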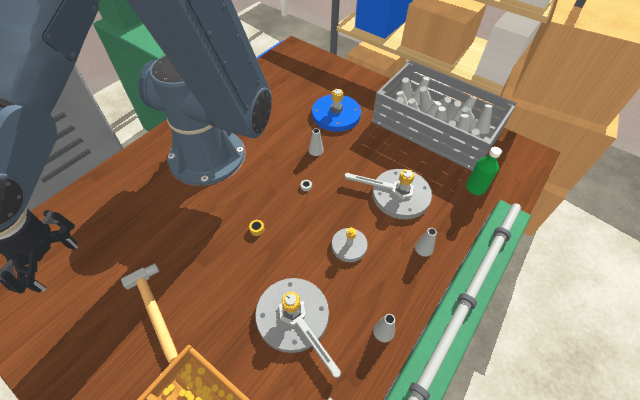

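Run:
```python
import pickle
from h import *
t=pickle.load(open("top0.pkl","rb")); s=pickle.load(open("scene0.pkl","rb"))
p=[]
def c(im,x,y,w,sz): return cv2.resize(im["pixels"][y-w:y+w,x-w:x+w,::-1],(sz,sz),interpolation=cv2.INTER_CUBIC)
a=np.vstack([np.hstack([c(t,245,122,25,300),c(s,405,182,25,300)]),np.hstack([c(t,455,140,25,300),c(s,291,303,25,300)])])
cv2.imwrite("pics/c1.png",a)
save(t,"c2.png",(200,80,300,200),5)
```

```text
(no output)
```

View pics/c1.png

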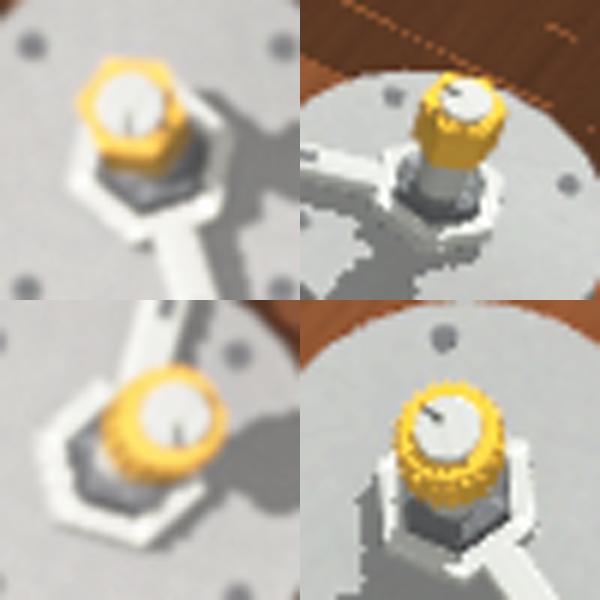

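View pics/c2.png

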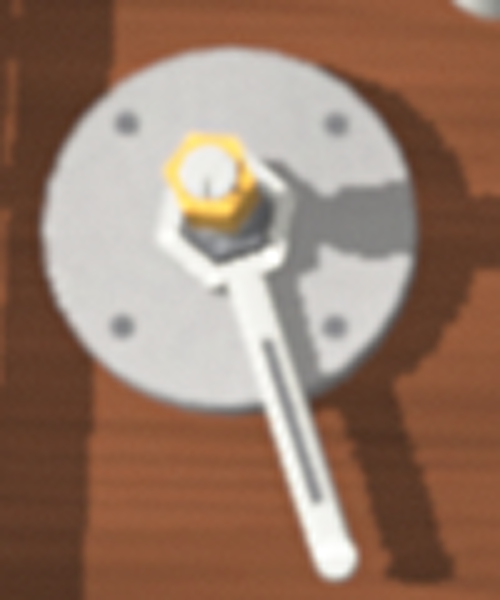

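Run:
```python
import pickle
from h import *
t=pickle.load(open("top0.pkl","rb")); s=pickle.load(open("scene0.pkl","rb"))
# rectified world-aligned view of plane z, 0.4mm/px
def rect(im,z,c,half,n):
    H=[]
    w=np.float32([[c[0]+half,c[1]+half],[c[0]+half,c[1]-half],[c[0]-half,c[1]-half],[c[0]-half,c[1]+half]])
    src=np.float32([pix(im,[a,b,z]) for a,b in w]); dst=np.float32([[0,0],[n,0],[n,n],[0,n]])
    return cv2.warpPerspective(im["pixels"][:,:,::-1],cv2.getPerspectiveTransform(src,dst),(n,n),flags=cv2.INTER_CUBIC)
for im,n,u,v in((t,"t",241.7,114),(s,"s",408,172)):
    print(n,world(im,u,v,.106),world(im,u,v))
c=world(t,241.7,114,.106)[:2]
a=np.hstack([rect(t,.102,c,.03,390),rect(s,.102,c,.03,390)])
for o in(0,390): cv2.drawMarker(a,(195+o,195),(0,0,255),0,8)
cv2.imwrite("pics/r1.png",a)
a=np.hstack([rect(t,.024,c,.1,390),rect(s,.024,c,.1,390)])
for o in(0,390): cv2.circle(a,(195+o,195),int(.09/.2*390),(0,0,255),1)
cv2.imwrite("pics/r2.png",a)
print(c)
```

```text
t [0.60236622 0.24647056 0.106     ] [0.60261669 0.24658126 0.10522392]
s [0.60307411 0.25207272 0.106     ] [0.60258277 0.25379116 0.1040496 ]
[0.60236622 0.24647056]
```

View pics/r1.png

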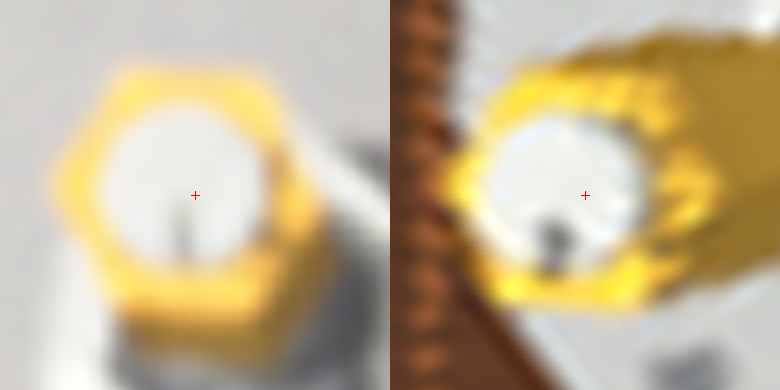

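View pics/r2.png

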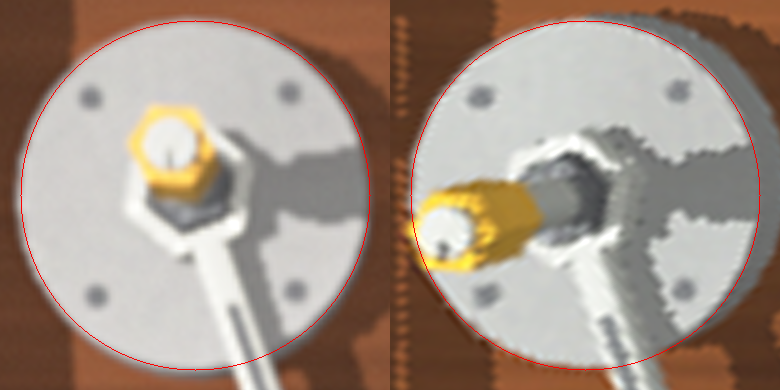

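The candidates in the top view are:
- (243,116): plain hexagon nut with a spanner, grey foot. This is the target, and the crop confirms it: smooth flats, spanner pointing at the robot.
- (457,136): ribbed nut with a spanner.
- (349,133): capped stub, no spanner.
- (150,282): blue foot.

In the target's rectified crop, the nut's flats are about square to world x, roughly 3° clockwise.

```bash
cat >> h.py <<'E'
def down(a):  # tool z down, jaw axis (tool y) at world angle a
    y=np.array([np.cos(a),np.sin(a),0]); z=np.array([0,0,-1.]); x=np.cross(y,z)
    return R.from_matrix(np.column_stack([x,y,z])).as_quat()
C=np.array([.6028,.2475])
E
python3 - <<'E'
from h import *
import pickle
t=pickle.load(open("top0.pkl","rb"))
for a in(0,np.pi,np.pi/3,-np.pi/3,2*np.pi/3,-2*np.pi/3):
    for d in (0,-1.15):
        q=r.inverse_kinematics([*C,.087],down(a-.04+d)); print(round(a,2),d,None if q is None else np.round(q,2))
tip=world(t,267,191.5,.036); g=world(t,258,167,.036); print(tip,g)
for u,v in((tip-np.r_[C,0],0),(g-np.r_[C,0],0)): print(np.linalg.norm(u[:2]),np.arctan2(u[1],u[0]))
for p in((299,70),(243,261),(306,232)): print(world(t,*p))
for a in (-2.85,-2.85-.9):
    for f in(-np.pi/2,np.pi/2):
        q=r.inverse_kinematics([*(C+.13*np.array([np.cos(a),np.sin(a)])),.032],down(a+f)); print(a,f,None if q is None else np.round(q,2))
E
```

```text
0 0 [ 0.32  0.72  1.49 -0.    0.93  0.36]
0 -1.15 [ 0.32  0.72  1.49 -0.    0.93  1.51]
3.14 0 [ 0.32  0.72  1.49 -0.    0.93 -2.78]
3.14 -1.15 [ 0.32  0.72  1.49 -0.    0.93 -1.63]
1.05 0 [ 0.32  0.72  1.49 -0.    0.93 -0.69]
1.05 -1.15 [ 0.32  0.72  1.49 -0.    0.93  0.46]
-1.05 0 [ 0.32  0.72  1.49 -0.    0.93  1.41]
-1.05 -1.15 [ 0.32  0.72  1.49 -0.    0.93  2.56]
2.09 0 [ 0.32  0.72  1.49 -0.    0.93 -1.74]
2.09 -1.15 [ 0.32  0.72  1.49 -0.    0.93 -0.59]
-2.09 0 [ 0.32  0.72  1.49 -0.    0.93  2.45]
-2.09 -1.15 [ 0.32  0.72  1.49 -0.    0.93 -2.68]
[0.43777014 0.18855604 0.036     ] [0.49593171 0.21204284 0.036     ]
0.17524053553195618 -2.798543323060939
0.11259680879997591 -2.8212373717413954
[0.72971214 0.12116834 0.0627118 ]
[0.2741629  0.23085897 0.08816517]
[0.34637431 0.09442776 0.0147646 ]
-2.85 -1.5707963267948966 [ 0.32  0.64  1.86 -0.    0.64 -1.54]
-2.85 1.5707963267948966 [ 0.32  0.64  1.86 -0.    0.64  1.6 ]
-3.75 -1.5707963267948966 [ 0.5   0.72  1.67 -0.    0.75 -0.47]
-3.75 1.5707963267948966 [ 0.5   0.72  1.67 -0.    0.75  2.68]
```

Run:
```python
from h import *
r.move_to([*C,.20],down(-.04)); print(r.current_t(),r.current_opening())
f0=r.current_contact_force()
r.move_linear([*C,.087],vel=.12)
r.set_gripper(0.0,30)
print(r.current_t(),r.current_opening(),f0,r.current_contact_force(),r.current_torque(),r.current_tool_pos())
im=grab("scene"); save(im,"g1.png",(340,100,460,230),5)
print(r.current_contact_force(),r.current_torque())
```

```text
3.1167 1.0021283629473299
4.7167 0.4183458139730319 [ 1.09143447 -0.36053746 -0.27106288] [-6.02593668 -1.2803714   5.84563508] [-0.12021803  0.91880083 -0.0532968 ] [0.60219372 0.24748834 0.08744605]
[-6.01269479 -1.59557042  6.21890334] [-0.04388604  0.90212829 -0.03439527]
```

View pics/g1.png

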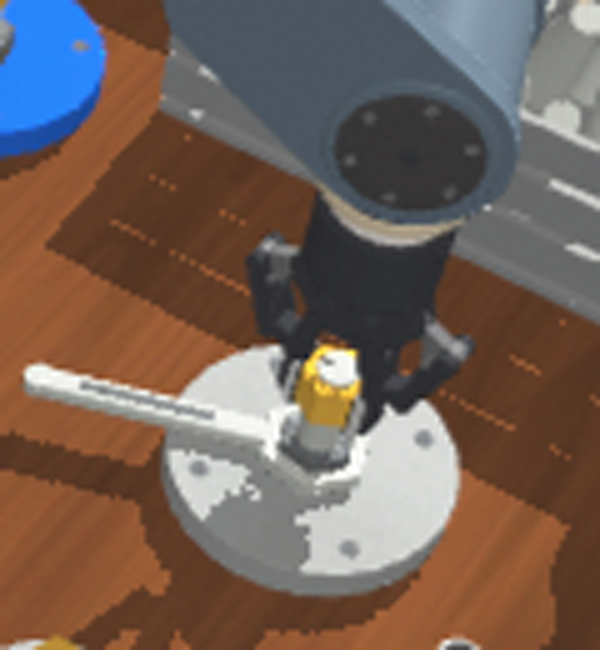

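The jaws closed on the flats (35.6 mm) and both pads sit around the nut. Next I turn it clockwise, watching the moment.

Run:
```python
from h import *
r.move_linear([.6017,.2475,.087],vel=.05)
r.set_gripper(0.0,60)
q=np.array(r.current_q()); q0=q[5]
print(r.current_contact_force().round(1),r.current_torque().round(2))
for i in range(1,14):
    q[5]=q0+.1*i
    r.set_joints(q); r.sleep(.05)
    F=r.current_contact_force();T=r.current_torque()
    print(round(r.current_t(),2),round(r.current_q()[5]-q0,3),F.round(1),T.round(2),round(r.current_opening(),3))
    if abs(T[2])>.6 or np.linalg.norm(F)>40: break
```

```text
[ 0.6 -0.5  5.1] [-0.19  0.21  0.01]
5.53 0.097 [-0.  -0.4  4. ] [-0.04  0.39 -0.18] 0.414
5.83 0.196 [-1.4 -0.4  4.8] [ 0.01  0.62 -0.12] 0.411
6.13 0.295 [-3.3 -0.6  4.2] [ 0.07  0.69 -0.13] 0.417
6.43 0.395 [-3.1  0.6  5.9] [ 0.05  0.82 -0.14] 0.41
6.73 0.495 [-3.9  0.3  5.3] [ 0.15  0.81 -0.2 ] 0.414
7.03 0.595 [-4.9  0.5  5.9] [ 0.17  0.9  -0.15] 0.415
7.33 0.695 [-4.9  1.5  5.1] [ 0.22  0.86 -0.17] 0.413
7.63 0.795 [-5.5  0.6  6.3] [ 0.34  0.96 -0.19] 0.414
7.93 0.895 [-6.2  2.2  6.8] [ 0.38  1.03 -0.13] 0.418
8.23 0.995 [-7.   2.5  6.5] [ 0.45  1.01 -0.17] 0.417
8.53 1.095 [-6.8  3.7  6.6] [ 0.17  1.03 -0.11] 0.411
8.83 1.193 [-7.1  3.7  6.2] [0.44 0.96 1.34] 0.414
```

Run:
```python
from h import *
print(r.current_torque().round(2), R.from_quat(r.current_ee_rot()).as_matrix().round(3).tolist())
im=grab("scene"); save(im,"g2.png",(380,145,430,205),10)
im=grab("top"); save(im,"g3.png",(200,80,300,160),6)
```

```text
[0.44 0.96 1.34] [[0.943, 0.333, -0.0], [0.333, -0.943, -0.0], [-0.0, 0.0, -1.0]]
```

View pics/g2.png

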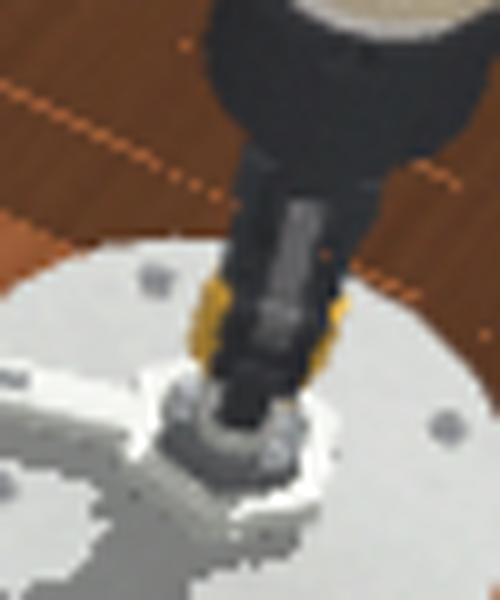

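View pics/g3.png

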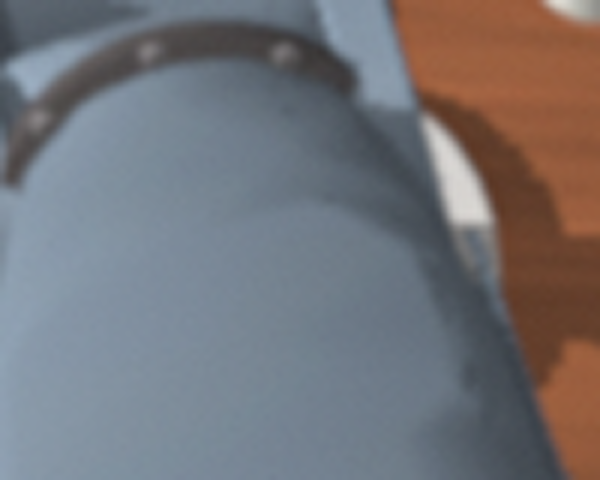

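Run:
```python
from h import *
q=np.array(r.current_q())
for i in range(1,3):
    q[5]+=.03
    r.set_joints(q); r.sleep(.1)
    print(r.current_t(),r.current_q()[5],r.current_contact_force().round(1),r.current_torque().round(2),round(r.current_opening(),3))
r.set_gripper(1.0)
p=r.current_tool_pos()
r.move_linear([p[0],p[1],.2],vel=.2)
r.move_to([.40,.02,.2],down(-1.2))
print(r.current_t(),r.current_contact_force(),r.current_torque())
import pickle
t=grab("top");s=grab("scene"); pickle.dump((t,s),open("a1.pkl","wb"))
def rect(im,z,c,half,n):
    w=np.float32([[c[0]+half,c[1]+half],[c[0]+half,c[1]-half],[c[0]-half,c[1]-half],[c[0]-half,c[1]+half]])
    src=np.float32([pix(im,[a,b,z]) for a,b in w]); dst=np.float32([[0,0],[n,0],[n,n],[0,n]])
    return cv2.warpPerspective(im["pixels"][:,:,::-1],cv2.getPerspectiveTransform(src,dst),(n,n),flags=cv2.INTER_CUBIC)
cv2.imwrite("pics/a1.png",np.hstack([rect(t,.102,C,.03,390),rect(s,.102,C,.03,390)]))
save(t,"a2.png",(200,80,300,200),5)
```

```text
9.2833 1.577002330236811 [-3.3 -0.6  4.8] [0.07 0.38 4.  ] 0.417
9.6333 1.6138814952710256 [-12.6  -1.8  11.9] [-0.69  1.69 -0.06] 0.418
12.05 [-0.33236145  0.62487094  0.15363665] [ 0.01416234 -0.0300913  -0.01955141]
```

View pics/a1.png

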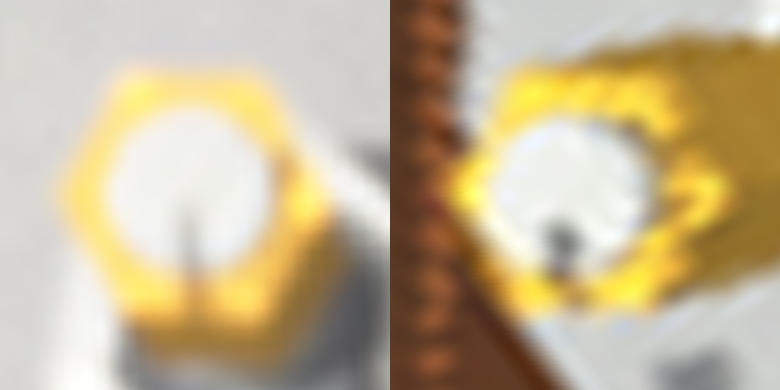

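View pics/a2.png

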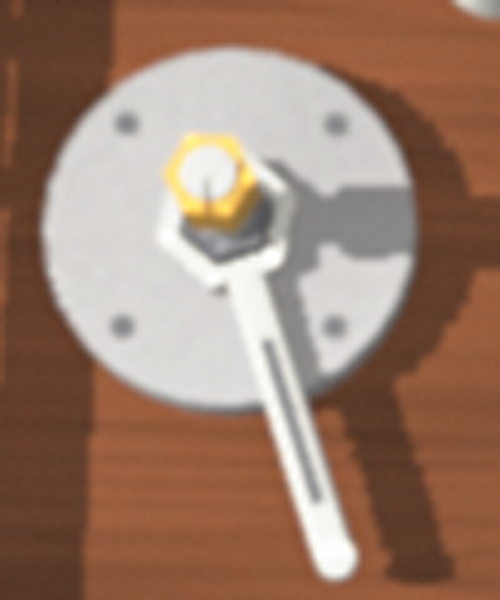

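The rim mark now meets the pipe line: mark at (193,290) under the line at x≈187 in the left panel, and (572,293) in the right panel. The moment rose to 4 N m at the stop. The spanner hasn't moved. Next I measure the handle.

Run:
```python
from h import *
import pickle
t,s=pickle.load(open("a1.pkl","rb"))
for im,box in((t,(250,164,275,200)),(s,(340,165,375,195))):
    x0,y0,x1,y1=box; P=im["pixels"][y0:y1,x0:x1].astype(int)
    m=(P.min(2)>150); v,u=np.nonzero(m)
    w=np.array([world(im,a+x0,b+y0,.036)[:2] for a,b in zip(u,v)])
    c=w.mean(0); d=np.linalg.svd(w-c)[2][0]; d*=-np.sign(d[0])
    e=(w-c)@d
    print(len(w),c,np.arctan2(d[1],d[0]),c+d*e.max(), (w-c)@[-d[1],d[0]] @ np.ones(len(w)),np.ptp((w-c)@[-d[1],d[0]]))
    # offset of ring centre at C
    print("lat of axis",(np.array([.602,.2478])-c)@[-d[1],d[0]],"dist tip",(c+d*e.max()-[.602,.2478])@d)
```

```text
265 [0.46721239 0.20063452] -2.785409135263042 [0.42928095 0.18652206] 9.888574334371292e-15 0.019441709020603187
lat of axis 0.0027953087354071347 dist tip 0.18324585558039935
120 [0.4779357  0.19944731] -2.921888474072792 [0.43215051 0.18922307] 1.0387524174149121e-14 0.05513998199234076
lat of axis -0.020151698419026455 dist tip 0.17853295040293377
```

Run:
```python
from h import *
a=-2.785; d=np.array([np.cos(a),np.sin(a)])
g=np.array([.4293,.1865])-.053*d
r.set_gripper(.6)
r.move_to([*g,.13],down(a-np.pi/2)); r.move_linear([*g,.033],vel=.12)
print(r.current_t(),r.current_contact_force().round(1))
r.set_gripper(0.,40)
print(g,r.current_t(),r.current_opening(),r.current_contact_force().round(1),r.current_torque().round(2),r.current_tool_pos(),r.current_q().round(2))
s=grab("scene"); save(s,"b1.png",(330,100,460,230),5)
```

```text
15.875 [-0.2  0.6  0.3]
[0.47896586 0.20500141] 16.2667 0.2014726979536766 [ 0.5 -1.   4.2] [-0.03  0.01 -0.02] [0.47926285 0.20506705 0.03347226] [ 0.32  0.63  1.86 -0.    0.64 -1.61]
```

View pics/b1.png

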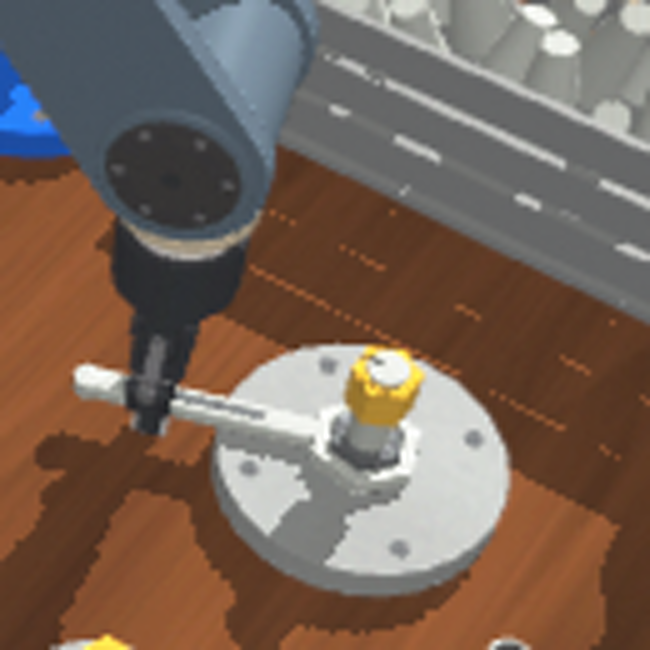

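The handle is gripped (17 mm opening) just outboard of the foot. Now I swing it about the pipe axis.

Run:
```python
from h import *
P=np.array([.6020,.2478]); p0=r.current_tool_pos(); v0=p0[:2]-P; a0=-2.785
F0=r.current_contact_force()
for i in range(1,17):
    th=-.06*i
    v=R.from_euler('z',th).as_matrix()[:2,:2]@v0
    r.move_linear([*(P+v),.033],down(a0+th-np.pi/2),vel=.05)
    r.sleep(.05)
    F=r.current_contact_force();T=r.current_torque();p=r.current_tool_pos()
    u=p[:2]-P; M=u[0]*F[1]-u[1]*F[0]; rad=F[:2]@u/np.linalg.norm(u)
    print(round(r.current_t(),2),round(th,2),"act",round(np.arctan2(u[1],u[0])-np.arctan2(v0[1],v0[0]),3),"M",round(M,2),"Tz",round(T[2],2),"rad",round(rad,1),"Fz",round(F[2],1),round(r.current_opening(),3))
    if abs(M)+abs(T[2])>4.5 or np.linalg.norm(F)>50: break
```

```text
16.68 -0.06 act -0.06 M 0.04 Tz -0.13 rad 0.5 Fz 6.0 0.205
17.03 -0.12 act -0.121 M -0.03 Tz -0.28 rad 1.0 Fz 5.3 0.203
17.39 -0.18 act -0.18 M 0.11 Tz -0.3 rad 2.6 Fz 6.4 0.204
17.75 -0.24 act -0.24 M 0.16 Tz -0.28 rad 1.9 Fz 6.4 0.203
18.11 -0.3 act -0.3 M 0.15 Tz -0.31 rad 2.5 Fz 6.2 0.202
18.47 -0.36 act 5.923 M 0.09 Tz -0.32 rad 3.2 Fz 6.6 0.207
18.82 -0.42 act 5.863 M 0.08 Tz -0.26 rad 2.4 Fz 6.5 0.198
19.18 -0.48 act 5.803 M 0.01 Tz -0.32 rad 2.9 Fz 6.5 0.2
19.54 -0.54 act 5.743 M 0.09 Tz -0.28 rad 3.7 Fz 7.1 0.204
19.9 -0.6 act 5.684 M 0.04 Tz -0.27 rad 3.4 Fz 7.3 0.202
20.26 -0.66 act 5.623 M 0.23 Tz -0.24 rad 3.9 Fz 6.5 0.199
20.62 -0.72 act 5.564 M 0.09 Tz -0.36 rad 4.0 Fz 6.9 0.203
20.98 -0.78 act 5.504 M 0.14 Tz -0.28 rad 4.6 Fz 7.2 0.201
21.33 -0.84 act 5.452 M 1.16 Tz -0.05 rad 2.3 Fz 11.0 0.204
21.69 -0.9 act 5.406 M 2.53 Tz 0.33 rad -0.3 Fz 16.9 0.202
22.05 -0.96 act 5.364 M 4.47 Tz 0.59 rad -2.9 Fz 26.6 0.198
```

Run:
```python
from h import *
s=grab("scene"); save(s,"b2.png",(330,100,460,230),5)
t=grab("top"); save(t,"b3.png",(190,80,310,200),5)
```

```text
(no output)
```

View pics/b2.png

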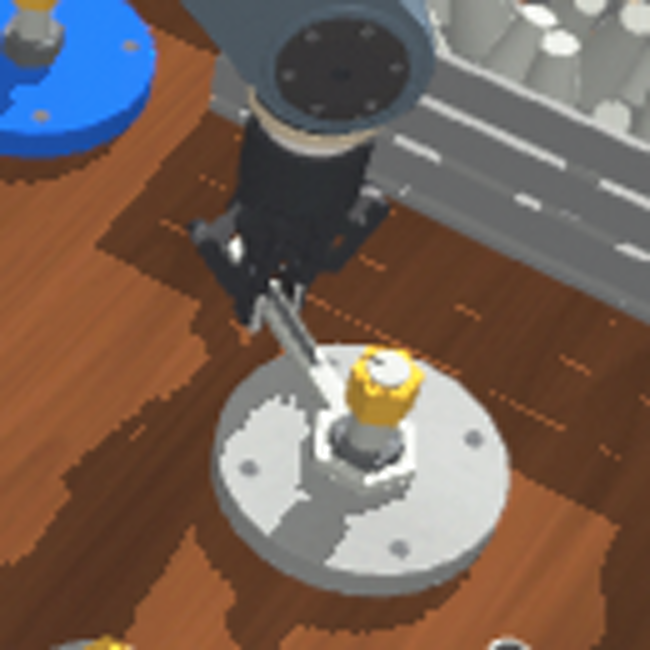

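View pics/b3.png

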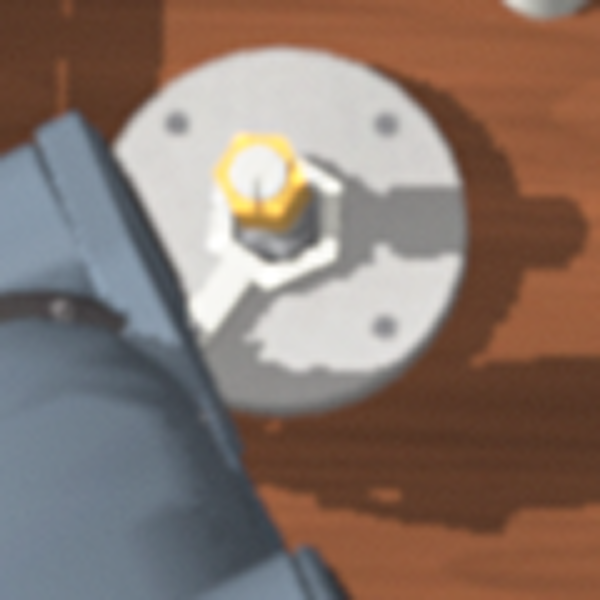

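The ring is still round the lock nut, and the handle now points lower left from about (270,280) in the top crop. The moment climbed steadily to 5 N m, so the nut is at its stop. I ease off, let go and retreat.

Run:
```python
from h import *
P=np.array([.6020,.2478]); a0=-2.785; v0=np.array([.4793,.2051])-P
th=-.85; v=R.from_euler('z',th).as_matrix()[:2,:2]@v0
r.move_linear([*(P+v),.033],down(a0+th-np.pi/2),vel=.05)
print(r.current_contact_force().round(1),r.current_torque().round(2))
r.set_gripper(.5)
p=r.current_tool_pos(); r.move_linear([p[0],p[1],.2],vel=.15)
r.move_to([.40,-.1,.25],down(-2)); r.sleep(.2)
print(r.current_t(),r.current_contact_force().round(1))
import pickle
t=grab("top");s=grab("scene"); pickle.dump((t,s),open("e.pkl","wb"))
a=cv2.resize(t["pixels"][80:200,185:305,::-1],(400,400),interpolation=cv2.INTER_CUBIC);b=cv2.resize(s["pixels"][120:230,330:440,::-1],(400,400),interpolation=cv2.INTER_CUBIC)
cv2.imwrite("pics/e.png",np.hstack([a,b]))
def rect(im,z,c,half,n):
    w=np.float32([[c[0]+half,c[1]+half],[c[0]+half,c[1]-half],[c[0]-half,c[1]-half],[c[0]-half,c[1]+half]])
    src=np.float32([pix(im,[a,b,z]) for a,b in w]); dst=np.float32([[0,0],[n,0],[n,n],[0,n]])
    return cv2.warpPerspective(im["pixels"][:,:,::-1],cv2.getPerspectiveTransform(src,dst),(n,n),flags=cv2.INTER_CUBIC)
t0=pickle.load(open("a1.pkl","rb"))
cv2.imwrite("pics/e2.png",np.hstack([rect(t0[0],.04,C,.045,390),rect(t,.04,C,.045,390)]))
```

```text
[-4.1 -7.5  6.4] [-1.26  0.44 -0.32]
26.3417 [-0.3  0.2  1. ]
```

View pics/e.png

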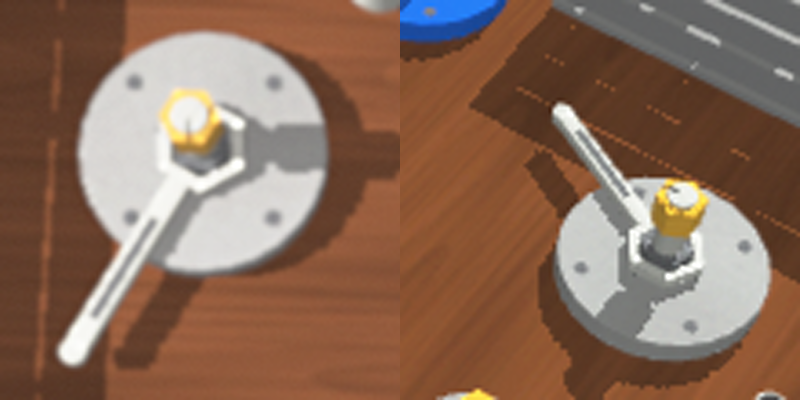

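View pics/e2.png

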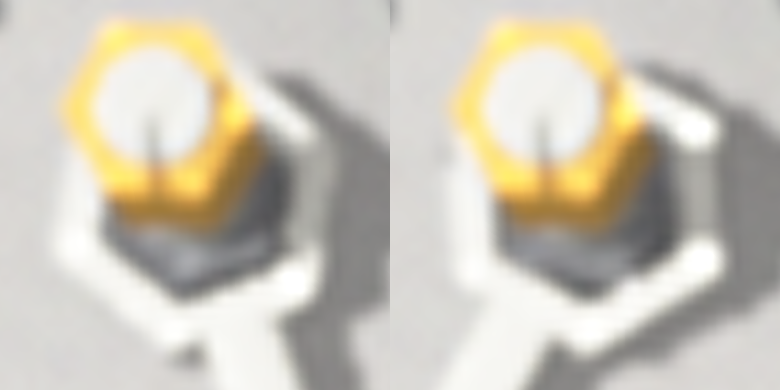

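Run:
```python
from h import *
import pickle
t,s=pickle.load(open("e.pkl","rb"))
x0,y0=202,150
P=t["pixels"][158:192,200:228].astype(int); v,u=np.nonzero(P.min(2)>150)
w=np.array([world(t,a+200,b+158) for a,b in zip(u,v)]); 
c=w[:,:2].mean(0); d=np.linalg.svd(w[:,:2]-c)[2][0]; d*=-np.sign(d[0]); print("angle change",np.arctan2(d[1],d[0])-2*np.pi+2.785 if d[1]>0 else 0)
e=(w[:,:2]-C)@d
for lo in np.arange(.08,.19,.02):
    k=(e>lo)&(e<lo+.02); print(round(lo,2),k.sum(),np.median(w[k,2]) if k.any() else None)
```

```text
angle change -0.8731337997117836
0.08 7 0.03698200486322034
0.1 63 0.034962740327180386
0.12 66 0.03481631332976631
0.14 67 0.03419088420312355
0.16 64 0.03431366040860473
0.18 8 0.031833161987411596
```

The spanner lies flat (top at about 35 mm along the handle, 36 nominal) after a 0.87 rad swing. Handing in.

Run:
```python
from h import *
r.hand_in(); print(r.current_t())
```

```text
the job is handed in; nothing more can be done
the job is handed in; nothing more can be done
```

The loose joint is done in the order asked, and I handed the job in at about 26 s of the 51 s allowed.

- **Coupling nut:** I turned it clockwise with the fingers until the moment jumped to 4 N m. With the gripper clear, the black mark on its rim met the line on the pipe top in both cameras. On the last small push the fingers slipped on the nut at the stop. The mark stayed on the line.
- **Lock nut:** I then swung the spanner clockwise until the moment about the pipe rose steadily to about 5 N m. The measured swing was 0.87 rad, inside the expected 0.55–0.9. I eased off, let go and drew back.
- **Last checks:** The spanner lies flat on its nut, with the ring still round it and the handle top at about 34–37 mm along its length. The robot is clear, with contact force near zero. The look-alike joints were not touched.
- **What I could not confirm:** The lock nut's own angle was not clearly readable in the images, so its stop rests on the moment and the swing angle. The small moment readings while the nuts were turning freely were odd: those on the coupling nut even had the opposite sign to that expected for friction. I relied only on the large rises at the stops.

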